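# Load a glass inspection plate under the spring clips of a sloped viewing stand

## Task

Pick up the framed glass inspection plate from the bench and load it on the sloped bed of the viewing stand: slide it up the bed, front bar first, so that both spring clips ride up over the bar and snap down on the glass behind it, and the plate lies flat, fully home against the end stop between the side rails. Let go, and leave the duct, jar and screwdriver where they are.

Things in the scene. Friction and masses are not known exactly. Their poses are not given: they have to be found in the camera images.
- plate_mid (a point): Centre of the loose glass plate (0.2 kg, aluminium frame), half-way up its 5 mm thickness. It is 140 mm long (x: -70 to +70 mm from here) and 80 mm wide (y), flat underneath. +x points to its front edge, a full-width round bar 9 mm in diameter that stands 4 mm above the glass. z points out of the face with the black grip fin; at the start it lies flat on the bench, fin up.
- plate_fin (a point): Middle of the plate's black grip fin, 22.5 mm above the plate's underside; axes as plate_mid. The fin stands upright near the rear edge, its centre 52 mm behind the plate's centre: 12 mm thick along the plate's x (grip it this way), 44 mm wide along y, its top 40 mm above the plate's underside (35 mm above the frame).
- stage: Sloped bed of the viewing stand: fixed grey slab, 245 x 130 mm, white light panel, rising at 30 degrees, away and to the robot's left. Origin on its surface where the centre of the plate's underside lies when fully home (90 mm up). +x up the slope (plate's own x when loaded), y level across, z square out of the bed. It runs from x = -125 to +120 mm; a plate with its centre at x = -58 is clear of the clips.
- end_stop (a point): Foot of the end stop's face, mid-width, on the bed at stage x = +70 mm; axes as stage. The stop is a 9 mm high dark steel bar across the bed. Two side rails, 6 mm high and 88 mm apart inside, run 40 mm down the slope from here, then flare out for 20 mm more; below that the bed is bare. The stand's highest point, near the clip hinges, is about 160 mm above the bench.
- clip_left (a joint): Lift (rad) of the sprung steel clip at stage y = +26 mm, a 14 mm wide strip hinged above the stop at stage x = +104 mm and reaching down the slope over it. 0 = at rest, nose 4 mm above the bed; about 0.02 = on the glass; about 0.10 = on top of the front bar. 2 to 3 N at the nose; pushing the plate under both clips takes about 5 to 15 N.
- clip_right (a joint): Lift (rad) of the identical clip at stage y = -26 mm. Both clips have a rounded nose at stage x = +55 mm, and from it a lead-in tongue turned up towards the incoming plate, with its tip 18 mm above the bed at x = +29 mm.
- duct_mid (a point): Bystander: centre of a loose aluminium flanged duct piece standing upright, 104 mm across its foot and 95 mm high.
- jar: Bystander: loose white jar, 68 mm in diameter, 85 mm high; origin at its underside.
- driver: Bystander: loose screwdriver 190 mm long lying on the bench.
Things that resemble listed ones, but are neither listed nor needed, are in the scene too. Of the things that look like the part that bears plate_mid, take the one that is nearest to the robot's base at the start.

How it is judged:
On the way:
1. the plate's front bar, lying on the bed, has lifted both clips (both above 0.07 rad at once) (value of joint each of clip_left, clip_right above 0.07 rad and x of plate_mid in the frame of stage between -0.045 and 0 m and z of plate_mid in the frame of stage below 0.012 m), for 0.02 s.
At the end, for the whole second after the job is handed in: The plate lies flat on the bed, fin up and to the rear, centre within 5 mm of home along the slope, 7 mm across, 0.12 rad; both clips are snapped down on the glass (below 0.055 rad); released, at rest; duct, jar and screwdriver within 30 mm of where they began (x of plate_mid in the frame of stage between -0.005 and 0.004 m and y of plate_mid in the frame of stage between -0.007 and 0.007 m and z of plate_mid in the frame of stage between -0.002 and 0.006 m and x of plate_fin in the frame of stage below -0.03 m and z of plate_fin in the frame of stage above 0.015 m and angle between the z axis of plate_mid and the z axis of stage, either way round below 0.06 rad and angle between the x axis of plate_mid and the x axis of stage, either way round below 0.12 rad and value of joint each of clip_left, clip_right below 0.055 rad and linear speed of plate below 0.02 m/s and distance of each of duct_mid, jar, driver from where it was at the start of the episode below 0.03 m); the robot touches nothing.
It fails at once if the duct, the jar or the screwdriver was knocked (moved more than 30 mm) (distance of any of duct_mid, jar, driver from where it was at the start of the episode above 0.03 m).
It also fails if it takes over 43 s, if anything falls off the work surface, if the arm or the gripper's body presses on something with over 40 N, if the wrist force passes 120 N, or if a joint passes its speed limit or range.

## Robot

A 7-joint arm with a two-finger parallel gripper is mounted at the origin on the work surface. World frame = base frame: x ahead of the robot, y to its left, z up, the work surface at z = 0. Lengths are in m, angles in rad, forces in N, time in s.
With the tool pointing down it reaches from about 0.425 to 0.925 m from the base axis. Payload 6.8 kg.
Tool frame: the origin (TCP) lies midway between the tips of the shut fingers; the grasp point (between the pads) lies 19 mm behind it; z points along the fingers, y is the line along which they close (so a half turn about z gives the same grasp; the last joint's range is limited). The gripper opens to 85 mm and grips with 20 to 120 N. Pads are 22 mm wide; open, the fingers measure 114 mm over their backs; the gripper's body (76 mm by 85 mm) begins 54 mm behind the grasp point. The pads swing forward as they close: fully open they stand 13 mm farther back than shut.
Start: joints at [1.113, 0.477, 0.022, 1.555, -0.011, 1.109, -0.083], TCP at [0.231, -0.634, 0.231] pointing down, gripper open.
Joint ranges: [-2.96, 2.96], [-0.34, 2.1], [-1.41, 1.46], [0.24, 2.44], [-1.37, 4.51], [0.17, 1.92], [-2.96, 2.96]. Speed limits (rad/s): [2.39, 2.39, 3.14, 3.14, 3.14, 3.14, 3.14].

## Interface

Orientations are given as a rotation vector (axis times angle).
In Python, from bench import r gives the robot as it stands.
- The arm moves only by the tool servo_tool, never from a script. Its arguments are lists of equal length, an entry for each row: "turn": the turn, a rotation vector about the world's x, y, z in units of 5 degrees (1.0 is 5 degrees), a list of three; "slide": the shift along the world's x, y, z in units of 30 mm (1.0 is 30 mm), a list of three; "hand": the opening, from 0 (shut) to 1 (fully open). In form: {"turn": [[rx, ry, rz], ...], "slide": [[dx, dy, dz], ...], "hand": [hand, ...]}. A call has 1 to 8 rows; each row is the pose to reach, as a shift and turn from the pose commanded when the call began; what a row does not reach only later rows make up. A row lasts 1/8 s, in which the tool goes at most 62.5 mm and 10.7 degrees, less where a joint would pass 70% of its speed; a pose out of reach is approached as far as the arm can. A call with a gripper value outside its range is refused whole. The fingers move at their own pace and stop on an object; "squeeze" is the grip in N (left out, the last holds). Time passes only in rows, so rows that repeat a pose let the fingers close. It gives the time, the measured TCP pose, the force, the opening and the grip force at its end, in the units of the state.
- r.get_obs(): the state, without advancing time (a new reading comes with each control period).
- r.grab_frame(name): name is "scene" or "top" or "wrist"; returns (picture, depth): 480x640x3 uint8, red, green, blue; 480x640 float32, m along the optical axis (not along the pixel's ray), 0 where there is no reading.
- r.get_calibration(name): a dict with "fovy" (degrees; the focal length in pixels is half the picture's height over the tangent of half this angle, whatever the lens; pixels are square), "cx", "cy" (the principal point, pixels), "k1" (the pictures are not rectified: a ray, as slopes to the right and down, at radius r is drawn at 1 + k1 r^2 times it, then the intrinsics apply), "R" (3x3) and "t" (3): a world point X has camera coordinates R X + t. Camera axes: x right, y down, z forward; pixel columns grow to the right and rows downward; lengths in m; the calibration is good to about 2 mm. A picture is of the moment at which its call begins: read the wrist's pose just before it. get_calibration takes no time and is no camera call; for the wrist camera it gives the pose at the moment of the call.
- r.hand_in(): hands the job in; it is judged then, once.
The state is a dict: "clock": time; "joints": joint angles; "qvel": joint speeds; "tau": joint torques, N m; "tcp_pos": TCP position; "orientation": TCP orientation; "contact_force": force on the tool from outside, world axes, zero at the start; "moment": the same for the moment, N m; "grip_width": finger opening in m; "gripper_force": force on a finger pad.
Only numpy, scipy, OpenCV 4.12 (cv2) and the standard library are available. Lean on these libraries where they do the work, as an engineer would, in place of code of your own. Each camera call takes 0.05 s, during which the arm holds its last target. There are 200 camera calls.

## Working session

There is one attempt and no reset: what is moved stays moved. The work goes in short steps, Python scripts to look and compute and a tool call to move; the robot and the scene stay as the last step left them, time stands still between calls to the robot, and variables do not carry over. Pictures are saved under pics/ and viewed, at most 10 in all, crops included, and the job is handed in when it is done.

Besides the shell and the picture viewer there is one more tool, called as name(argument=value, ...) on one line, values as JSON. servo_tool: Moves the arm, as the interface text tells. Its arguments: {"type":"object","properties":{"turn":{"type":"array"},"slide":{"type":"array"},"hand":{"type":"array"},"squeeze":{"type":"number"}},"required":["turn","slide","hand"]}

```bash
mkdir -p pics; ls; python3 - <<'E'
from bench import r
import cv2,numpy as np
o=r.get_obs();print(o)
for n in("scene","top"):
    im,d=r.grab_frame(n);cv2.imwrite(f"pics/{n}0.png",im[:,:,::-1]);np.save(f"pics/{n}0.npy",d)
    print(n,r.get_calibration(n))
E
```

```text
pics
{'clock': 0.0, 'joints': array([ 1.11289298,  0.47778593,  0.02231408,  1.55643702, -0.01148309,
        1.10929611, -0.08310854]), 'qvel': array([ 0.00099684, -0.00068522,  0.00145111,  0.00118393, -0.00034208,
        0.00041972, -0.00116024]), 'tau': array([ 1.17112268e-03, -5.96446788e+01,  1.60819005e+00, -2.81194353e+01,
        1.23627449e-02,  9.36535449e-03, -1.71116454e-05]), 'tcp_pos': array([ 0.23112848, -0.63357498,  0.23034082]), 'orientation': array([-3.09193583e+00, -5.46436801e-01,  7.00940608e-04]), 'contact_force': array([ 0.43142358, -1.08011529, -0.59219051]), 'moment': array([-0.02563994,  0.02286131,  0.02561415]), 'gripper_force': 0.0, 'grip_width': 0.08527959560133508}
scene {'fovy': 49.2466473456377, 'cx': 301.7289794823831, 'cy': 235.00572209407184, 'k1': -0.04116123304346736, 'R': array([[ 0.54166718,  0.84053413, -0.00995221],
       [ 0.65583925, -0.42999045, -0.62047005],
       [-0.52580561,  0.32956122, -0.78416699]]), 't': array([-0.37248351, -0.2860893 ,  1.859885  ])}
top {'fovy': 55.15932156479926, 'cx': 319.41461315984174, 'cy': 245.30699162859074, 'k1': -0.014838917583713047, 'R': array([[-0.00740035, -0.99986953, -0.01435806],
       [-0.99134615,  0.00921769, -0.1309498 ],
       [ 0.13106506,  0.01326473, -0.99128502]]), 't': array([0.08415376, 0.5874558 , 1.24894196])}
```

View pics/scene0.png

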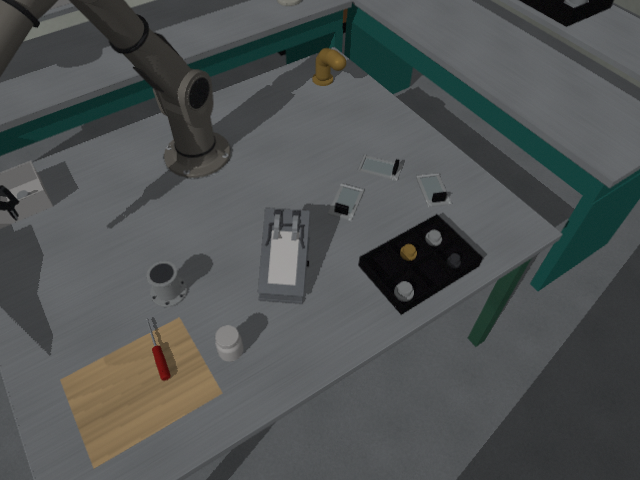

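View pics/top0.png

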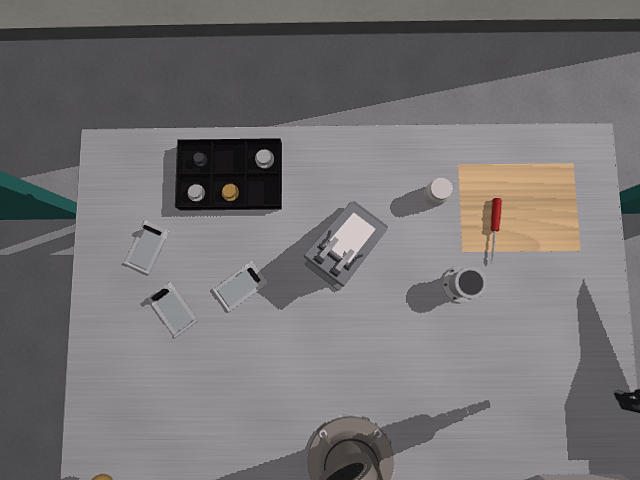

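```bash
cat > h.py <<'E'
import cv2,numpy as np
from bench import r
def K(c):
    f=240/np.tan(np.radians(c['fovy']/2));return f
def rays(c,uv):
    f=K(c);uv=np.asarray(uv,float).reshape(-1,2)
    p=cv2.undistortPoints(uv.reshape(-1,1,2),np.array([[f,0,c['cx']],[0,f,c['cy']],[0,0,1.]]),np.array([c['k1'],0,0,0.]),None,None).reshape(-1,2)
    return np.c_[p,np.ones(len(p))]
def unp(c,uv,z):
    return (rays(c,uv)*np.asarray(z).reshape(-1,1)-c['t'])@c['R']
def atz(c,uv,z):
    d=rays(c,uv)@c['R'];o=-c['R'].T@c['t'];return o+d*((z-o[2])/d[:,2])[:,None]
def cloud(c,d,u0,u1,v0,v1):
    u,v=np.meshgrid(np.arange(u0,u1),np.arange(v0,v1));uv=np.c_[u.ravel(),v.ravel()]
    z=d[v0:v1,u0:u1].ravel();return uv[z>0],unp(c,uv[z>0],z[z>0])
def tri(c1,p1,c2,p2):
    A=[];b=[]
    for c,p in((c1,p1),(c2,p2)):
        w=rays(c,[p])[0]@c['R'];w/=np.linalg.norm(w);P=np.eye(3)-np.outer(w,w);A.append(P);b.append(P@(-c['R'].T@c['t']))
    s=np.linalg.lstsq(np.vstack(A),np.hstack(b),rcond=None)[0];return s
E
python3 - <<'E'
from h import *
ct=r.get_calibration("top");d=np.load("pics/top0.npy");im=cv2.imread("pics/top0.png")
uv,P=cloud(ct,d,300,395,195,290)
# bed plane: white panel pixels
g=im[uv[:,1],uv[:,0]].min(1)
w=(g>190)&(P[:,2]>.02);Q=P[w];print(len(Q))
m=np.median(Q,0);
for _ in range(3):
    n=np.linalg.svd(Q-Q.mean(0))[2][2];n*=np.sign(n[2]);e=(Q-Q.mean(0))@n;Q=Q[abs(e)<3*np.std(e)+1e-4]
print(Q.mean(0),n,np.degrees(np.arccos(n[2])),"azimuth upslope",np.degrees(np.arctan2(-n[1],-n[0])),np.std(e))
uv,P=cloud(ct,d,205,275,255,320);q=P[P[:,2]>.012];print("plate fin pts",len(q),q[q[:,2]>.03].mean(0),q[:,2].max())
print(atz(ct,[(238,287),(253,272),(222,303),(345,245),(322,258)],0.0))
a=cv2.resize(im[250:325,205:275],None,fx=6,fy=6,interpolation=2);b=cv2.resize(im[195:290,298:393],None,fx=5,fy=5,interpolation=2)
a=cv2.resize(a,(int(a.shape[1]*475/a.shape[0]*.75),int(475*.75)));
W=np.zeros((475,800,3),np.uint8);W[:a.shape[0],:a.shape[1]]=a[:, :];print(a.shape);W[:,325:]=b[:, :475];cv2.imwrite("pics/c1.png",W)
E
```

```text
1023
[ 0.61015753 -0.01052909  0.07753873] [ 0.39699398 -0.31000198  0.86388341] 30.24455072364909 azimuth upslope 142.01467405955137 0.001941714802205928
plate fin pts 99 [0.50758665 0.2654777  0.03991093] 0.0474714912484969
[[0.47503262 0.31388703 0.        ]
 [0.51770115 0.27128248 0.        ]
 [0.42984363 0.35901631 0.        ]
 [0.59353284 0.00587665 0.        ]
 [0.55639637 0.07260228 0.        ]]
(356, 332, 3)
```

View pics/c1.png

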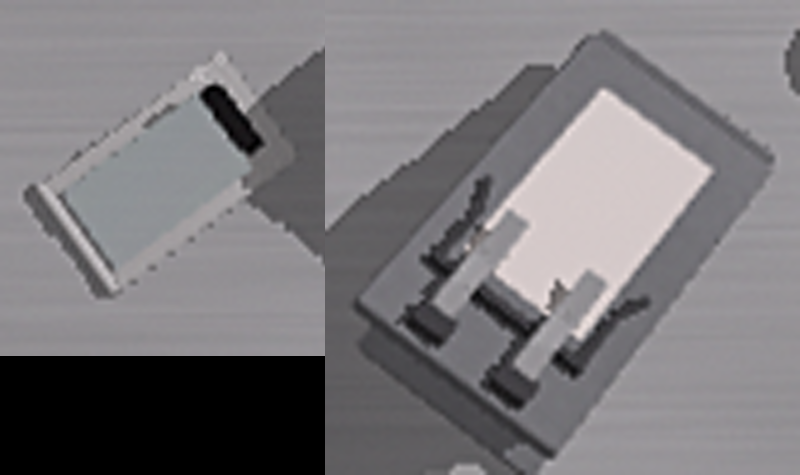

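```bash
python3 - <<'E'
from h import *
ct=r.get_calibration("top");cs=r.get_calibration("scene");d=np.load("pics/top0.npy")
def stage_from(az,pts):pass
Q=np.array([.61016,-.01053,.07754]);n=np.array([.397,-.310,.8639])
cr=np.array([(603,32),(773,158),(553,455),(357,303)],float)
px=np.c_[298+(cr[:,0]-325)/5-.4,195+cr[:,1]/5-.4]
w=rays(ct,px)@ct['R'];o=-ct['R'].T@ct['t'];C=o+w*(((Q-o)@n)/(w@n))[:,None];print(C.round(4))
L=lambda i,j:np.linalg.norm(C[i]-C[j]);print("lens",L(0,1),L(1,2),L(2,3),L(3,0))
up=(C[2]+C[3]-C[0]-C[1])/2;up/=np.linalg.norm(up);m=C.mean(0);print("up",up,np.degrees(np.arctan2(up[1],up[0])),"orig",m+up*.0025)
fl=np.array([[210,92],[255,145],[33,190],[108,293]],float)/4.745+[205,250]-.4
F=np.vstack([atz(ct,fl[:2],.04),atz(ct,fl[2:],.006)]);print(F.round(4))
f=F[:2].mean(0);b=F[2:].mean(0);print("fin",f,"bar",b,"az",np.degrees(np.arctan2(*(b-f)[1::-1])),"dist(~117.5)",np.linalg.norm((b-f)[:2]))
for a,c in((F[0],F[1]),(F[2],F[3])):print(np.degrees(np.arctan2(*(c-a)[1::-1]))+90, np.linalg.norm(c-a))
E
```

```text
[[ 0.7172 -0.0184  0.0255]
 [ 0.643  -0.1138  0.0254]
 [ 0.47    0.0184  0.1523]
 [ 0.5482  0.1172  0.1519]]
lens 0.1208619172075191 0.2520376767063975 0.1259649350203596 0.250901427288763
up [-0.68009427  0.53270196  0.50368681] 141.92923110994448 orig [0.59289927 0.00219983 0.09004001]
[[0.5232 0.2766 0.04  ]
 [0.4919 0.2498 0.04  ]
 [0.4678 0.3883 0.006 ]
 [0.4062 0.3419 0.006 ]]
fin [0.50754713 0.26319746 0.04      ] bar [0.43701459 0.36514359 0.006     ] az 124.67784558985517 dist(~117.5) 0.12396714501516654
-49.43083982252216 0.041259453058580225
-53.02357607005021 0.077136118449714
```

servo_tool(turn=[[0,0,0.4],[0,0,0.8],[0,0,1.2],[0,0,1.6],[0,0,2.0],[0,0,2.4],[0,0,2.6],[0,0,2.8]], slide=[[1.2,1.2,1.2],[2.6,2.6,2.3],[4.1,4.0,2.6],[5.5,5.5,2.6],[7.0,7.0,2.6],[8.0,8.8,2.6],[8.8,10.7,2.6],[9.6,12.6,2.6]], hand=[1,1,1,1,1,1,1,1])

```text
clock: 1.1
tcp_pos: [0.5187, -0.2566, 0.3089]
orientation: [-3.003, -0.92, 0.001]
contact_force: [-0.1, 0.8, 0.1]
grip_width: 0.0856
gripper_force: 0.0
```

servo_tool(turn=[[0,0,0.1],[0,0,0.2],[0,0,0.3],[0,0,0.4],[0,0,0.5],[0,0,0.6],[0,0,0.6],[0,0,0.6]], slide=[[0.4,2,0],[0.6,4,0],[0.7,6,0],[0.7,8,0],[0.6,10,0],[0.4,12,0],[0,14,-1],[-0.4,15.7,-2]], hand=[1,1,1,1,1,1,1,1])

```text
clock: 2.1
tcp_pos: [0.5067, 0.2112, 0.2506]
orientation: [-2.979, -0.998, -0.002]
contact_force: [0.7, -0.3, -0.2]
grip_width: 0.0854
gripper_force: 0.0
```

```bash
python3 - <<'E'
from h import *
o=r.get_obs();print(o['tcp_pos'],o['orientation'],o['joints'],o['clock'])
c=r.get_calibration("wrist");im,d=r.grab_frame("wrist");cv2.imwrite("pics/w1.png",im[:,:,::-1])
np.savez("pics/w1.npz",d=d,im=im,**c)
E
```

```text
[0.50665789 0.21118751 0.25059234] [-2.97891988e+00 -9.97716906e-01 -2.00748609e-03] [-0.09483798  0.29287389 -0.5011178   1.81100833  0.15858252  1.07607246
 -1.57787943] 2.1
```

View pics/w1.png

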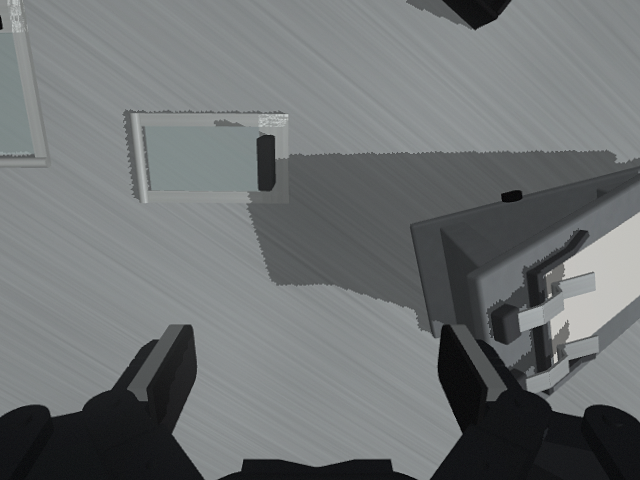

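```bash
python3 - <<'E'
from h import *
z=np.load("pics/w1.npz");c={k:z[k] for k in("fovy","cx","cy","k1","R","t")};c['fovy']=float(c['fovy']);d=z['d'];im=z['im']
ct=r.get_calibration("top")
print("tri fin",tri(c,(265.5,162),ct,(253.5,274.5)))
print("tri bar",tri(c,(139,157),ct,(219.4,300.4)))
print("corner z.005",atz(c,[(130,112),(138,204),(288,113),(288,204)],.005).round(4))
uv,P=cloud(c,d,225,300,110,215)
dark=(im[uv[:,1],uv[:,0]].max(1)<40)&(P[:,2]>.034);q=P[dark];print(len(q),q.mean(0),np.median(q[:,2]))
e=np.linalg.svd(q[:,:2]-q[:,:2].mean(0),full_matrices=False)[2][0];print("fin az",np.degrees(np.arctan2(e[1],e[0]))+90)
a=np.array([-np.cos(np.radians(37)),0,0])
uv,P=cloud(c,d,115,300,100,215);g=(P[:,2]>.0025);q=P[g]
rect=cv2.minAreaRect(q[:,:2].astype(np.float32)*1000);print(rect)
o=r.get_obs();from scipy.spatial.transform import Rotation as Ro
R=Ro.from_rotvec(o['orientation']).as_matrix();print("tool y az",np.degrees(np.arctan2(R[1,1],R[0,1])),R[:,2])
E
```

```text
tri fin [0.50788164 0.2661113  0.02957687]
tri bar [0.43709631 0.36437941 0.00224488]
corner z.005 [[0.4674 0.388  0.005 ]
 [0.3994 0.341  0.005 ]
 [0.5497 0.2762 0.005 ]
 [0.4838 0.2286 0.005 ]]
88 [0.49909753 0.26249732 0.03894983] 0.0391688101405257
fin az -46.750273696869044
((473.8099060058594, 310.6563720703125), (80.66063690185547, 144.8331298828125), 36.34572219848633)
tool y az -52.39667096296536 [-0.00603985  0.00311026 -0.99997692]
```

servo_tool(turn=[[0,0,-0.2],[0,0,-0.2],[0,0,-0.2],[0,0,-0.2],[0,0,-0.2],[0,0,-0.2],[0,0,-0.2],[0,0,-0.2]], slide=[[0,1.0,-1.5],[0,1.84,-3.2],[0,1.84,-5],[0,1.84,-6.5],[0,1.84,-7.5],[0,1.84,-7.95],[0,1.84,-7.95],[0,1.84,-7.95]], hand=[1,1,1,1,1,0.8,0.3,0], squeeze=60)

```text
clock: 3.15
tcp_pos: [0.5079, 0.2651, 0.0138]
orientation: [-2.987, -0.972, -0.003]
contact_force: [0.4, 0.2, 0.4]
grip_width: 0.0326
gripper_force: 0.0
```

servo_tool(turn=[[0,0,0],[0,0,0],[0,0,0],[0,0,0]], slide=[[0,0,0],[0,0,0],[0,0,0],[0,0,0]], hand=[0,0,0,0])

```text
clock: 3.65
tcp_pos: [0.5078, 0.2653, 0.014]
orientation: [-2.987, -0.972, -0.004]
contact_force: [-1.4, -1.0, 7.3]
grip_width: 0.0106
gripper_force: 59.6
```

```bash
cat >> h.py <<'E'
from scipy.spatial.transform import Rotation as Ro
O=np.array([.593,.0022,.0900]);az=np.radians(142.0);a=np.radians(30)
SX=np.array([np.cos(a)*np.cos(az),np.cos(a)*np.sin(az),np.sin(a)]);SY=np.array([-np.sin(az),np.cos(az),0]);SZ=np.cross(SX,SY);S=np.c_[SX,SY,SZ]
E
python3 - <<'E'
from h import *
ct=r.get_calibration("top");d=np.load("pics/top0.npy");im=cv2.imread("pics/top0.png")
uv,P=cloud(ct,d,415,465,165,215);q=P[(P[:,2]>.07)];print("jar top",q.mean(0),q.max(0),q.min(0))
print("jar in stage",(q.mean(0)-O)@S)
uv,P=cloud(ct,d,425,495,255,310);q=P[(P[:,2]>.06)];print("duct",q.mean(0),q.max(0),q.min(0))
o=r.get_obs();R=Ro.from_rotvec(o['orientation']).as_matrix();print("tool -y az",np.degrees(np.arctan2(-R[1,1],-R[0,1])),R[:,2],o['joints'])
T=np.c_[np.cross(-SX,-SZ),-SX,-SZ]
print("turn u",Ro.from_matrix(T@R.T).as_rotvec(degrees=True)/5)
for sx,h in((-70,40),(-64,14),(0,14)):
    t=O+S@np.array([sx/1e3-.052,0,h/1e3]);print(sx,h,t,(t-o['tcp_pos'])/.03)
E
```

```text
jar top [ 0.73619692 -0.25521853  0.08462539] [ 0.7664419  -0.22639814  0.09223461] [ 0.70757639 -0.28722861  0.07018482]
jar in stage [-0.23766025  0.11468774  0.13100714]
duct [ 0.47769277 -0.31955196  0.09507825] [ 0.51921673 -0.27744923  0.10183452] [ 0.43698886 -0.36157008  0.0602432 ]
tool -y az 126.04071727858914 [ 0.00219282  0.00116552 -0.99999692] [-0.28418321  0.63408148 -0.39880793  1.92989114  0.39004617  0.65079438
 -1.86874855]
turn u [4.31202191 4.20544184 3.12568349]
-70 40 [ 0.69201757 -0.075161    0.06364102] [  6.13954642 -11.34742705   1.65381957]
-64 14 [ 0.67767881 -0.06395833  0.04412436] [  5.66158763 -10.97400471   1.00326422]
0 14 [ 0.63400282 -0.02983491  0.07612436] [ 4.20572133 -9.83655729  2.06993089]
```

servo_tool(turn=[[0,0,0],[0,0,0],[0.3,0.3,0.3],[0.8,0.8,0.6],[1.2,1.2,1.0],[1.7,1.6,1.3],[2.2,2.1,1.6],[2.6,2.5,1.9]], slide=[[0,0,1.2],[0.3,-0.3,3.0],[0.6,-0.8,4.8],[1.2,-2,6.4],[2.0,-3.5,7.8],[3.0,-5.0,8.6],[4.0,-6.6,9.0],[5.0,-8.2,9.0]], hand=[0,0,0,0,0,0,0,0])

```text
clock: 4.65
tcp_pos: [0.6582, 0.0162, 0.2842]
orientation: [-2.629, -1.106, 0.194]
contact_force: [0.4, 0.4, -3.0]
grip_width: 0.0108
gripper_force: 59.4
```

```bash
cat > s.py <<'E'
from h import *
o=r.get_obs();R=Ro.from_rotvec(o['orientation']).as_matrix()
T=np.c_[np.cross(-SX,-SZ),-SX,-SZ]
print(o['clock'],o['tcp_pos'],o['joints'].round(3),o['contact_force'],o['grip_width'],"stage tcp",((o['tcp_pos']-O)@S*1e3).round(1))
print("turn u",Ro.from_matrix(T@R.T).as_rotvec(degrees=True)/5)
for sx,h in((-70,100),(-70,40),(-64,14),(0,14)):
    t=O+S@np.array([sx/1e3-.052,0,h/1e3]);print(sx,h,(t-o['tcp_pos'])/.03)
E
python3 s.py
```

```text
4.65 [0.65824657 0.01615983 0.28423156] [ 0.297  0.605 -0.513  1.316  0.041  1.485 -0.947] [ 0.36773093  0.35457747 -2.977102  ] 0.010813253833985147 stage tcp [ 60.  -51.2 189.6]
turn u [1.713476   1.71184547 1.22582445]
-70 100 [ 1.91371067 -3.6596894  -5.62096723]
-70 40 [ 1.12569992 -3.04402792 -7.35301804]
-64 14 [ 0.64774112 -2.67060559 -8.00357339]
0 14 [-0.80812518 -1.53315817 -6.93690672]
```

servo_tool(turn=[[0.4,0.4,0.3],[0.9,0.9,0.6],[1.3,1.3,0.9],[1.7,1.7,1.2],[1.7,1.7,1.2],[1.7,1.7,1.2]], slide=[[0.9,-1.4,0],[1.7,-2.8,-0.7],[1.9,-3.66,-2.3],[1.9,-3.66,-4.0],[1.9,-3.66,-5.2],[1.9,-3.66,-5.6]], hand=[0,0,0,0,0,0])

```text
clock: 5.4
tcp_pos: [0.7123, -0.0915, 0.1111]
orientation: [-2.385, -1.159, 0.319]
contact_force: [-0.0, 0.7, -2.3]
grip_width: 0.0113
gripper_force: 59.5
```

```bash
python3 s.py; python3 - <<'E'
from h import *
c=r.get_calibration("wrist");im,d=r.grab_frame("wrist");np.savez("pics/w2.npz",d=d,im=im,**c);cv2.imwrite("pics/w2.png",im[:,:,::-1])
E
```

```text
5.4 [ 0.71232693 -0.09153789  0.11110321] [ 0.374  0.987 -0.473  1.062  0.083  1.59  -0.672] [-0.0094403   0.74108948 -2.33651168] 0.011292495917013378 stage tcp [-120.9    0.4   94.1]
turn u [ 0.02254692 -0.06912797  0.0183753 ]
-70 100 [ 0.1110321  -0.06976519  0.14997759]
-70 40 [-0.67697865  0.54589629 -1.58207322]
-64 14 [-1.15493744  0.91931862 -2.23262857]
0 14 [-2.61080375  2.05676604 -1.1659619 ]
```

View pics/w2.png

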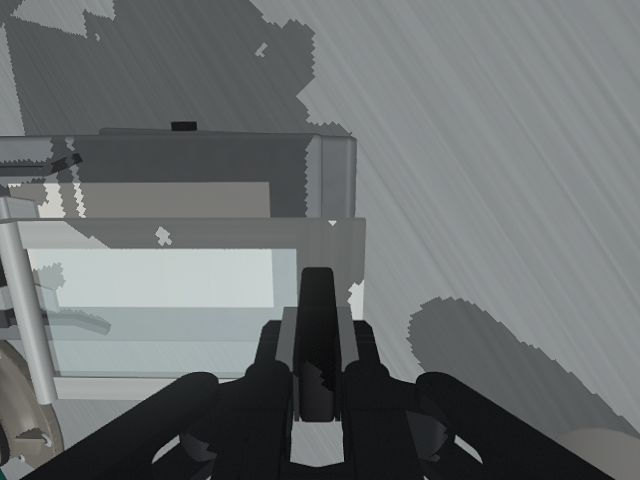

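```bash
python3 - <<'E'
from h import *
z=np.load("pics/w2.npz");c={k:z[k] for k in("fovy","cx","cy","k1","R","t")};c['fovy']=float(c['fovy']);d=z['d'];im=z['im']
def onS(px,h):
    w=rays(c,px)@c['R'];o=-c['R'].T@c['t'];hh=((o-O)@SZ);X=o+w*((h-hh)/(w@SZ))[:,None];return ((X-O)@S*1e3).round(1)
print("slab edge/corner y-65,x-125:",onS([(356,138),(352,215),(200,136),(60,137)],0).tolist())
print("panel",onS([(270,182),(272,306),(100,182)],0).tolist())
print("plate top h85: rearR, right edge, left edge",onS([(365,219),(200,219),(40,219),(100,393),(230,380)],.085).tolist())
print("bar top",onS([(6,222),(45,403)],.088).tolist())
uv,P=cloud(c,d,90,265,185,214);e=(P-O)@S;print("panel pts",np.median(e,0)*1e3,np.polyfit(e[:,0],e[:,2],1))
uv,P=cloud(c,d,230,360,222,240);e=(P-O)@S;print("frame pts",np.median(e,0)*1e3, np.polyfit(e[:,0],e[:,2],1))
uv,P=cloud(c,d,60,200,383,390);e=(P-O)@S;print("frame L pts",np.median(e,0)*1e3)
E
```

```text
slab edge/corner y-65,x-125: [[-141.5, -62.9, 0.0], [-140.2, -20.0, 0.0], [-57.2, -64.5, 0.0], [20.0, -64.9, 0.0]]
panel [[-94.1, -39.2, 0.0], [-92.3, 37.4, 0.0], [1.7, -40.0, 0.0]]
plate top h85: rearR, right edge, left edge [[-138.1, -40.7, 85.0], [-77.6, -41.0, 85.0], [-17.6, -41.4, 85.0], [-26.9, 36.0, 85.0], [-83.6, 28.9, 85.0]]
bar top [[-6.5, -41.2, 88.0], [-3.7, 39.1, 88.0]]
panel pts [-40.40185172 -29.46440154  -1.7992201 ] [-0.0008454  -0.00182221]
frame pts [-112.27055186  -36.06669532   83.79149606] [0.002012   0.08399914]
frame L pts [-39.72750397  32.20638285  84.48735181]
```

servo_tool(turn=[[0,-0.05,0],[0,-0.05,0],[0,-0.05,0],[0,-0.05,0],[0,-0.05,0]], slide=[[-0.4,0.3,-0.7],[-0.8,0.6,-1.45],[-1.05,0.8,-1.9],[-1.17,0.87,-2.12],[-1.17,0.87,-2.12]], hand=[0,0,0,0,0])

```text
clock: 6.08
tcp_pos: [0.6792, -0.0653, 0.0515]
orientation: [-2.39, -1.163, 0.308]
contact_force: [-0.3, 0.1, -2.8]
grip_width: 0.0108
gripper_force: 59.4
```

servo_tool(turn=[[0,0,0],[0,0,0],[0,0,0]], slide=[[-0.03,0.02,-0.06],[-0.05,0.04,-0.115],[-0.05,0.04,-0.115]], hand=[0,0,0])

```text
clock: 6.45
tcp_pos: [0.6775, -0.0639, 0.0475]
orientation: [-2.389, -1.163, 0.309]
contact_force: [-0.6, -0.3, -1.8]
grip_width: 0.0107
gripper_force: 59.5
```

```bash
python3 s.py; python3 - <<'E'
from h import *
c=r.get_calibration("wrist");im,d=r.grab_frame("wrist");np.savez("pics/w3.npz",d=d,im=im,**c);cv2.imwrite("pics/w3.png",im[:,:,::-1])
E
```

```text
6.45 [ 0.67746268 -0.06393002  0.04750189] [ 0.383  0.985 -0.483  1.234  0.092  1.415 -0.686] [-0.64623496 -0.31579416 -1.8374429 ] 0.010694943363856955 stage tcp [-1.141e+02  1.000e-01  1.680e+01]
turn u [0.02399603 0.03809826 0.02052006]
-70 100 [ 1.27317388 -0.99002762  2.27002161]
-70 40 [ 0.48516312 -0.37436614  0.5379708 ]
-64 14 [ 0.00720433 -0.00094381 -0.11258455]
0 14 [-1.44866198  1.13650361  0.95408212]
```

View pics/w3.png

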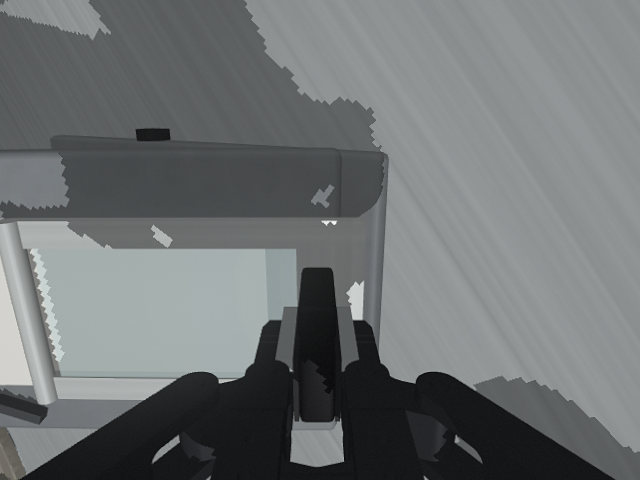

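servo_tool(turn=[[0,0,0],[0,0,0],[0,0,0]], slide=[[-0.02,0.015,-0.045],[-0.04,0.03,-0.087],[-0.04,0.03,-0.087]], hand=[0,0,0])

```text
clock: 6.88
tcp_pos: [0.6762, -0.063, 0.0449]
orientation: [-2.389, -1.163, 0.309]
contact_force: [0.1, 0.3, -1.8]
grip_width: 0.0109
gripper_force: 59.4
```

servo_tool(turn=[[0,0,0],[0,0,0],[0,0,0]], slide=[[-0.015,0.01,-0.03],[-0.027,0.02,-0.06],[-0.027,0.02,-0.06]], hand=[0,0,0])

```text
clock: 7.25
tcp_pos: [0.676, -0.0629, 0.0442]
orientation: [-2.39, -1.163, 0.307]
contact_force: [1.3, -2.7, 5.9]
grip_width: 0.011
gripper_force: 60.7
```

servo_tool(turn=[[0,0,0],[0,0,0],[0,0,0],[0,0,0],[0,0,0],[0,0,0]], slide=[[-0.15,0.09,0.1],[-0.29,0.19,0.2],[-0.43,0.3,0.3],[-0.56,0.4,0.4],[-0.7,0.51,0.51],[-0.7,0.51,0.51]], hand=[0,0,0,0,0,0])

```text
clock: 8.0
tcp_pos: [0.6553, -0.0477, 0.059]
orientation: [-2.391, -1.163, 0.306]
contact_force: [3.5, -4.2, 3.6]
grip_width: 0.0111
gripper_force: 60.7
```

```bash
python3 s.py; python3 - <<'E'
from h import *
c=r.get_calibration("wrist");im,d=r.grab_frame("wrist");np.savez("pics/w4.npz",d=d,im=im,**c);cv2.imwrite("pics/w4.png",im[:,:,::-1])
E
```

```text
8.0 [ 0.65528248 -0.04770865  0.05901472] [ 0.388  0.937 -0.497  1.314  0.081  1.379 -0.706] [ 3.4742801  -4.19377868  3.58753575] 0.01111862784692561 stage tcp [-84.6   1.   13.1]
turn u [0.03315079 0.06312619 0.02891739]
-70 100 [ 2.01251369 -1.53074005  1.88626079]
-70 40 [ 1.22450293 -0.91507857  0.15420999]
-64 14 [ 0.74654414 -0.54165624 -0.49634536]
0 14 [-0.70932217  0.59579118  0.5703213 ]
```

View pics/w4.png

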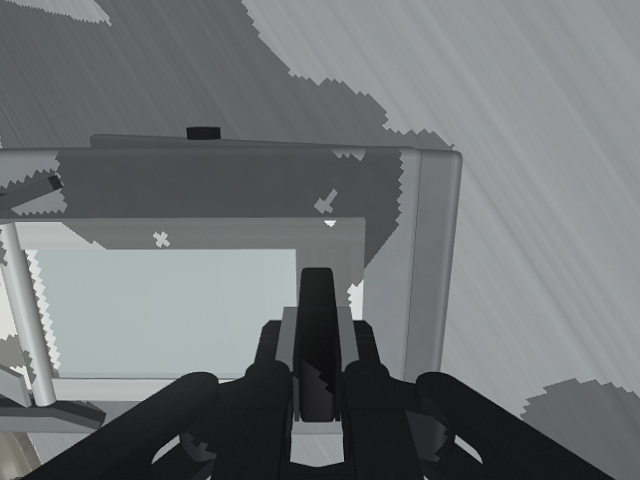

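```bash
python3 - <<'E'
from h import *
z=np.load("pics/w4.npz");c={k:z[k] for k in("fovy","cx","cy","k1","R","t")};c['fovy']=float(c['fovy'])
def onS(px,h):
    w=rays(c,px)@c['R'];o=-c['R'].T@c['t'];hh=((o-O)@SZ);X=o+w*((h-hh)/(w@SZ))[:,None];return ((X-O)@S*1e3).round(1)
print("slab edge",onS([(120,149),(350,149)],-.001).tolist())
print("flare tips h5",onS([(60,188),(55,178),(103,411),(100,422)],.005).tolist())
print("plate R edge h4",onS([(300,218),(365,219),(100,219)],.004).tolist())
print("bar top",onS([(8,223),(48,404)],.008).tolist())
E
```

```text
slab edge [[-13.3, -65.4, -1.0], [-96.3, -64.8, -1.0]]
flare tips h5 [[7.8, -52.5, 5.0], [8.9, -56.1, 5.0], [8.1, 44.4, 5.0], [10.5, 50.2, 5.0]]
plate R edge h4 [[-78.1, -40.6, 4.0], [-101.9, -40.1, 4.0], [-4.5, -40.6, 4.0]]
bar top [[27.6, -40.4, 8.0], [29.3, 38.5, 8.0]]
```

servo_tool(turn=[[0,0,0],[0,0,0],[0,0,0],[0,0,0],[0,0,0]], slide=[[-0.13,0.1,0.1],[-0.27,0.21,0.2],[-0.41,0.32,0.3],[-0.54,0.42,0.4],[-0.54,0.42,0.4]], hand=[0,0,0,0,0])

```text
clock: 8.68
tcp_pos: [0.6426, -0.0393, 0.0696]
orientation: [-2.402, -1.162, 0.3]
contact_force: [13.7, -9.9, -5.2]
grip_width: 0.0105
gripper_force: 60.6
```

```bash
python3 s.py; python3 -c "
from h import *
print(r.get_obs()['contact_force']@S)"
```

```text
8.675 [ 0.64255428 -0.03928153  0.06957769] [ 0.392  0.899 -0.504  1.364  0.074  1.355 -0.721] [13.7246469  -9.90117367 -5.21779148] 0.010507936900160594 stage tcp [-66.1   2.2  14.6]
turn u [0.10338804 0.15509224 0.07880543]
-70 100 [ 2.43678723 -1.81164401  1.53416153]
-70 40 [ 1.64877648 -1.19598254 -0.19788928]
-64 14 [ 1.17081769 -0.8225602  -0.84844463]
0 14 [-0.28504862  0.31488722  0.21822204]
[-17.25419985  -0.64750503   3.9367303 ]
```

servo_tool(turn=[[0,0,0],[0,0,0],[0,0,0],[0,0,0]], slide=[[-0.1,0.08,0.06],[-0.2,0.15,0.12],[-0.29,0.22,0.17],[-0.29,0.22,0.17]], hand=[0,0,0,0])

```text
clock: 9.18
tcp_pos: [0.6327, -0.0317, 0.0753]
orientation: [-2.399, -1.162, 0.302]
contact_force: [10.5, -9.6, -1.2]
grip_width: 0.011
gripper_force: 61.2
```

```bash
python3 s.py; python3 - <<'E'
from h import *
print(r.get_obs()['contact_force']@S)
c=r.get_calibration("wrist");im,d=r.grab_frame("wrist");np.savez("pics/w5.npz",d=d,im=im,**c);
cv2.imwrite("pics/w5.png",im[:,:,::-1])
E
```

```text
9.175 [ 0.63273967 -0.03174392  0.07528966] [ 0.393  0.881 -0.511  1.393  0.068  1.347 -0.728] [10.5480614  -9.6142479  -1.17682142] 0.011021549040469559 stage tcp [-52.6   2.3  13.4]
turn u [0.0816409  0.11934169 0.06405571]
-70 100 [ 2.76394062 -2.06289768  1.34376252]
-70 40 [ 1.97592987 -1.4472362  -0.38828829]
-64 14 [ 1.49797108 -1.07381387 -1.03884364]
0 14 [0.04210477 0.06363355 0.02782303]
[-12.91291164   1.08209569   6.09639668]
```

View pics/w5.png

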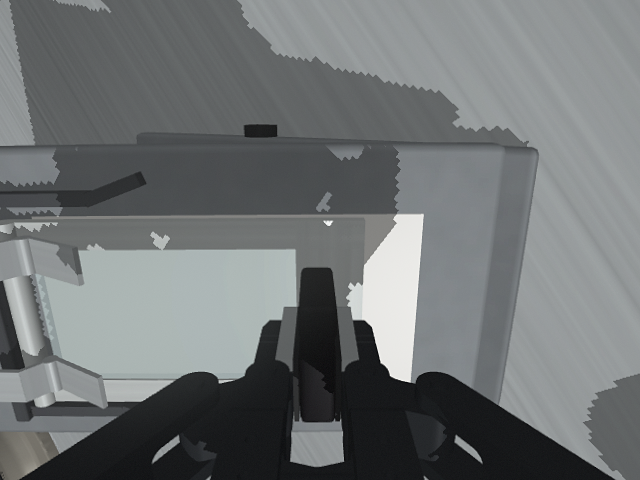

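servo_tool(turn=[[0,0,0],[0,0,0],[0,0,0]], slide=[[-0.05,0.04,0.035],[-0.1,0.08,0.07],[-0.1,0.08,0.07]], hand=[0,0,0])

```text
clock: 9.6
tcp_pos: [0.6314, -0.0308, 0.077]
orientation: [-2.403, -1.162, 0.299]
contact_force: [15.1, -11.1, -3.0]
grip_width: 0.0113
gripper_force: 61.1
```

```bash
python3 s.py; python3 - <<'E'
from h import *
print(r.get_obs()['contact_force']@S)
c=r.get_calibration("wrist");im,d=r.grab_frame("wrist");np.savez("pics/w6.npz",d=d,im=im,**c)
cv2.imwrite("pics/w6.png",cv2.resize(im[190:440,0:200,::-1],None,fx=2.4,fy=2.4,interpolation=2))
E
```

```text
9.6 [ 0.63144046 -0.03082744  0.07698116] [ 0.394  0.874 -0.512  1.4    0.067  1.341 -0.731] [ 15.13858393 -11.14548661  -2.98021366] 0.01125943398389494 stage tcp [-50.4   2.4  14. ]
turn u [0.10563117 0.16310165 0.08493602]
-70 100 [ 2.8072479  -2.09344684  1.28737923]
-70 40 [ 2.01923715 -1.47778536 -0.44467157]
-64 14 [ 1.54127835 -1.10436303 -1.09522692]
0 14 [ 0.08541205  0.03308439 -0.02856026]
[-17.76377523  -0.53747961   6.81466609]
```

View pics/w6.png

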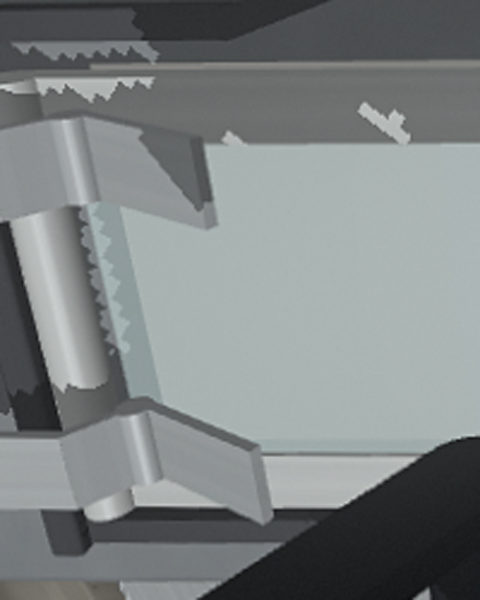

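```bash
python3 - <<'E'
from h import *
z=np.load("pics/w6.npz");c={k:z[k] for k in("fovy","cx","cy","k1","R","t")};c['fovy']=float(c['fovy']);d=z['d']
def prof(v0,v1,u1=140):
    uv,P=cloud(c,d,0,u1,v0,v1);e=(P-O)@S*1e3
    for x in range(int(e[:,0].max()),int(e[:,0].min()),-2):
        m=abs(e[:,0]-x)<1
        if m.sum()>2:print(x,np.round(np.median(e[m],0),1)[1:],m.sum())
print("mid (bar)");prof(300,312)
print("clip R");prof(245,255,100)
print("clip L");prof(378,390,115)
E
```

```text
mid (bar)
74 [-4.8  6.5] 22
72 [-5.9  6. ] 93
70 [-6.3  6.1] 32
68 [-5.9  6.7] 58
66 [-6.1  6.4] 85
64 [-3.9  3.1] 196
62 [-4.3  2.9] 24
60 [-4.   1.9] 29
58 [-3.4  2. ] 64
56 [-3.9  1.9] 60
54 [-3.3  2. ] 54
52 [-3.6  1.9] 60
50 [-3.9  2.1] 56
48 [-3.5  1.9] 62
46 [-3.4  2.1] 55
44 [-3.6  2. ] 65
42 [-3.5  2. ] 58
40 [-3.3  2. ] 56
38 [-3.8  2.1] 60
36 [-3.6  2.1] 55
34 [-3.6  2.1] 62
32 [-3.6  2.1] 62
30 [-3.7  2.2] 57
28 [-3.5  2.2] 58
26 [-3.4  2.2] 62
24 [-3.7  2.2] 60
22 [-3.1  2.2] 54
clip R
63 [-30.9  12.9] 40
61 [-30.6  11.8] 94
59 [-30.4   9.9] 90
57 [-29.6   8.9] 60
55 [-29.3   7.8] 79
53 [-29.4   7.5] 39
51 [-29.5   8.4] 33
49 [-29.7   9.4] 33
47 [-30.4  10.4] 40
45 [-30.3  11.6] 37
43 [-30.7  12.4] 35
41 [-31.1  13.7] 42
39 [-30.6  14.6] 44
37 [-29.5   3.7] 93
35 [-28.8   3.6] 95
33 [-31.1  16.8] 79
31 [-32.2  18. ] 58
clip L
76 [25.5 14.6] 24
74 [23.7 15. ] 53
72 [24. 15.] 58
70 [23.6 15.1] 55
68 [23.6 15.2] 55
66 [23.6 15.2] 66
64 [24.1 14.5] 91
62 [25.4 12.7] 105
60 [27.1 10.2] 109
58 [28.4  8.8] 71
56 [28.8  8.2] 86
54 [29.6  7.2] 52
52 [28.9  7.9] 38
50 [28.9  8.9] 38
48 [26.9 10.2] 35
46 [26.6 11.1] 43
44 [26. 12.] 40
42 [25.1 13.3] 36
40 [24.1 14.4] 36
38 [25.8 14.7] 80
36 [24.6 16.1] 65
34 [22.4 17.3] 42
32 [21.4 18.4] 54
30 [21.4 18. ] 44
```

servo_tool(turn=[[0,0,0],[0,0,0],[0,0,0],[0,0,0],[0,0,0],[0,0,0]], slide=[[0.03,-0.02,-0.02],[0.05,-0.04,-0.03],[0.05,-0.04,-0.03],[0.05,-0.04,-0.03],[0.05,-0.04,-0.03],[0.05,-0.04,-0.03]], hand=[0,0,0.2,0.4,0.5,0.5])

```text
clock: 10.4
tcp_pos: [0.6275, -0.026, 0.0765]
orientation: [-2.388, -1.164, 0.31]
contact_force: [0.1, 1.4, -0.2]
grip_width: 0.0427
gripper_force: 0.0
```

```bash
python3 s.py|head -2
```

```text
10.4 [ 0.62748082 -0.02598929  0.07652914] [ 0.392  0.878 -0.516  1.402  0.063  1.349 -0.729] [ 0.07348324  1.38480963 -0.17721063] 0.042700648158786915 stage tcp [-45.3   1.   10.6]
turn u [0.01595692 0.02584744 0.00857159]
```

servo_tool(turn=[[0,0,0],[0,0,0],[0,0,0],[0,0,0],[0,0,0]], slide=[[0.18,-0.12,0.3],[0.55,-0.41,1.0],[0.95,-0.72,1.9],[1.4,-1.1,2.9],[1.4,-1.1,2.9]], hand=[0.5,0.5,0.5,0.5,0.5])

```text
clock: 11.02
tcp_pos: [0.6725, -0.0608, 0.1667]
orientation: [-2.393, -1.163, 0.302]
contact_force: [0.3, 0.0, -0.1]
grip_width: 0.0426
gripper_force: 0.0
```

```bash
python3 s.py|head -2; python3 - <<'E'
from h import *
c=r.get_calibration("wrist");im,d=r.grab_frame("wrist");np.savez("pics/w7.npz",d=d,im=im,**c)
cv2.imwrite("pics/w7.png",im[:,:,::-1])
E
```

```text
11.025 [ 0.67248306 -0.06078201  0.16668239] [ 0.393  0.854 -0.509  1.205  0.05   1.558 -0.714] [ 0.32813388  0.00660836 -0.10796748] 0.04261070160763182 stage tcp [-49.5   0.7 117.1]
turn u [0.03298969 0.10570543 0.04332717]
```

View pics/w7.png

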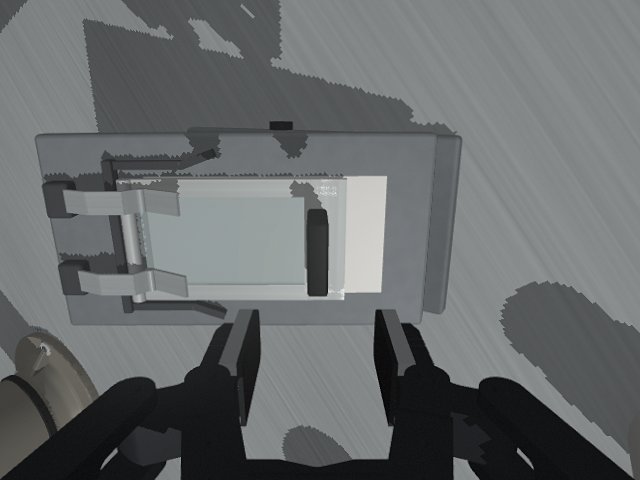

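```bash
python3 - <<'E'
from h import *
z=np.load("pics/w7.npz");c={k:z[k] for k in("fovy","cx","cy","k1","R","t")};c['fovy']=float(c['fovy']);d=z['d'];im=z['im']
def onS(px,h):
    w=rays(c,px)@c['R'];o=-c['R'].T@c['t'];hh=((o-O)@SZ);X=o+w*((h-hh)/(w@SZ))[:,None];return ((X-O)@S*1e3).round(1).tolist()
print("slab up/low ends",onS([(37,136),(72,323),(436,136),(420,322)],-.001))
print("rear edge",onS([(346,178),(344,299)],.004),"panel low",onS([(387,177),(382,292)],-.001))
print("fin top",onS([(318,210),(316,295)],.039))
for v in(232,240,248,256):
    print(v,im[v,105:160].mean(1).astype(int).tolist())
    print([ (u,[round(q) for q in onS([(u,v)],.006)[0][:2]]) for u in(115,125,135,145)])
def prof(v0,v1,u0,u1):
    uv,P=cloud(c,d,u0,u1,v0,v1);e=(P-O)@S*1e3
    print([(x,round(float(np.median(e[abs(e[:,0]-x)<1,2])),1)) for x in range(86,46,-2) if (abs(e[:,0]-x)<1).sum()>2])
prof(232,252,90,180);prof(196,210,60,190);prof(272,286,60,200)
uv,P=cloud(c,d,160,300,205,265);e=(P-O)@S*1e3;A=np.c_[e[:,:2],np.ones(len(e))];k=np.linalg.lstsq(A,e[:,2],rcond=None)[0];print("glass plane",k)
E
```

```text
slab up/low ends [[117.6, -64.4, -1.0], [118.9, 61.0, -1.0], [-121.5, -62.8, -1.0], [-120.8, 61.5, -1.0]]
rear edge [[-67.7, -38.5, 4.0], [-67.8, 41.3, 4.0]] panel low [[-93.2, -38.3, -1.0], [-93.6, 38.7, -1.0]]
fin top [[-50.4, -27.3, 39.0], [-49.1, 22.0, 39.0]]
232 [111, 110, 111, 110, 111, 112, 81, 67, 68, 68, 67, 66, 66, 68, 64, 54, 43, 67, 117, 144, 153, 157, 163, 168, 172, 174, 163, 151, 142, 134, 126, 113, 97, 81, 78, 106, 113, 126, 152, 139, 133, 133, 134, 133, 135, 153, 154, 153, 154, 155, 154, 154, 154, 154, 154]
[(115, [76, -6]), (125, [69, -6]), (135, [63, -6]), (145, [57, -6])]
240 [112, 111, 112, 112, 112, 112, 111, 83, 66, 68, 68, 67, 67, 68, 67, 66, 56, 44, 55, 102, 142, 151, 157, 161, 167, 173, 176, 165, 151, 143, 136, 126, 114, 97, 81, 105, 113, 111, 119, 131, 133, 132, 133, 133, 132, 135, 153, 153, 154, 156, 154, 153, 154, 154, 154]
[(115, [76, -1]), (125, [70, -1]), (135, [64, -1]), (145, [57, -1])]
248 [111, 111, 110, 112, 111, 112, 111, 112, 98, 63, 68, 67, 67, 68, 68, 68, 67, 58, 45, 53, 101, 140, 150, 156, 161, 167, 174, 178, 167, 153, 144, 137, 127, 115, 99, 
[... 521 characters left out ...]
), (78, 6.8), (76, 7.3), (74, 7.2), (72, 6.2), (70, 6.2), (68, 6.9), (66, 6.6), (64, 3.3), (62, -1.6), (60, 1.8), (58, 1.8), (56, 1.8), (54, 2.1), (52, 1.9), (50, 1.8), (48, 1.7)]
[(86, 14.9), (84, 14.8), (82, 14.9), (80, 14.7), (78, 15.1), (76, 14.9), (74, 15.0), (72, 15.1), (70, 15.2), (68, 15.2), (66, 15.2), (64, 14.7), (62, 12.8), (60, 10.4), (58, 8.7), (56, 8.5), (54, 7.1), (52, 7.9), (50, 8.9), (48, 9.9)]
[(86, 14.6), (84, 15.0), (82, 14.7), (80, 15.2), (78, 14.8), (76, 14.9), (74, 14.9), (72, 14.9), (70, 14.9), (68, 14.8), (66, 15.0), (64, 14.3), (62, 12.3), (60, 10.2), (58, 8.6), (56, 8.4), (54, 7.1), (52, 7.8), (50, 8.9), (48, 10.0)]
glass plane [ 0.0165943  -0.05330204  2.05443578]
```

```bash
python3 - <<'E'
from h import *
z=np.load("pics/w7.npz");c={k:z[k] for k in("fovy","cx","cy","k1","R","t")};c['fovy']=float(c['fovy']);d=z['d']
def fit(n,*b):
    uv,P=cloud(c,d,*b);e=(P-O)@S*1e3
    for _ in range(4):
        A=np.c_[e[:,:2],np.ones(len(e))];k=np.linalg.lstsq(A,e[:,2],rcond=None)[0];q=e[:,2]-A@k;e=e[abs(q)<2.5*q.std()+.1]
    print(n,k.round(4),q.std().round(2),len(e))
fit("glass",200,290,205,285);fit("panel",352,380,185,285);fit("slab",392,418,150,300)
print(r.get_obs()['clock'])
r.hand_in()
E
```

```text
glass [-4.0000e-04  1.0000e-04  1.9433e+00] 0.62 7097
panel [ 3.9000e-03 -1.0000e-04 -1.4026e+00] 0.63 2743
slab [ 6.5000e-03  7.0000e-04 -1.3353e+00] 0.63 3839
11.075
the job is handed in; nothing more can be done
```

The plate is loaded and I handed the job in at 11.1 s. The last wrist view measured it flat and home against the end stop to about 1 mm, with both clips down on the glass and the gripper clear. I didn't see the judge's result or take a final look at the duct, jar and screwdriver.

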